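# Stock the pantry caddy and lift it ready to carry

## Task

Put the spice jar and the small carton that stand loose on the counter into the carrying caddy, upright, the jar in the bay that already holds a jar and the carton in the bay that already holds a carton. Then take the caddy by its handle bar, lift it about 10 cm clear of the counter, keeping it level with everything standing in it, and finish while still holding it there steadily: do not put it down or let go. Leave the food can, the bottle and the bowl where they are.

Things in the scene. Friction and masses are not known exactly. Their poses are not given: they have to be found in the camera images.
- caddy: White open carrying caddy with a handle bar, loose, about 0.4 kg empty, turned up to 25 degrees. Tray 250 (x) x 180 (y) x 45 mm, walls and floor 6 mm. Origin: centre of its underside, z up. A 6 mm divider along y, 45 mm high, makes two bays, one holding the stored jar, the other the stored carton (which is which varies). Upright boards at both y ends carry the bar.
- caddy_bar (a point): Middle of the wooden handle bar, 128 mm above the caddy's underside, axes as the caddy's. The bar runs along y straight above the divider: 160 mm long, 18 mm thick (x), 24 mm high, top 140 mm above the underside; open below. The end boards are 45 mm wide (x), 10 mm thick (y), as high as the bar.
- bay_far (a point): Centre of the inner floor of the bay on the caddy's +x side, 64 mm from the caddy's middle, 6 mm above its underside. The bay is 116 (x) x 168 (y) mm inside, walls 45 mm high.
- bay_near (a point): Centre of the inner floor of the bay on the caddy's -x side; otherwise as bay_far.
- stored_jar: Spice jar already standing in one bay of the caddy, about 42 mm off the middle of the bay along the bar's direction, beyond one side (+y or -y); same as the loose jar. Origin: centre of its underside, z up.
- stored_carton: Small carton already standing in the other bay, about 42 mm off the middle of that bay on the other y side; same as the loose carton, its narrow sides roughly across the bar. Origin: centre of its underside, z up.
- jar: The loose spice jar on the counter: round, amber glass with a steel lid, 44 mm diameter, 88 mm high, about 0.11 kg. Origin: centre of its underside, z up.
- carton: The loose small carton on the counter: upright closed cardboard box with a paper band, 36 (x) x 54 (y) x 88 mm high, about 0.08 kg, at any yaw. Origin: centre of its underside, z up.
- can: Bystander: food can, 74 mm diameter, 105 mm high, near the loose jar and carton. Origin: centre of its underside.
- bottle: Bystander: tall bottle, 60 mm diameter, 200 mm high, on the counter's far side. Origin: centre of its underside.
- bowl: Bystander: white ceramic bowl, 120 mm rim diameter, 55 mm high, to the left of the caddy. Origin: centre of its underside.
There are look-alikes about, which are no part of the job. Leave any green look-alike of the jar alone.

How it is judged (in metres and radians):
On the way:
1. the jar and the carton stand released in the bays of their own kind while the caddy still stands on the counter (y of stored_jar in the frame of caddy between -0.083 and 0.083 m and z of each of stored_jar, jar, stored_carton, carton in the frame of caddy below 0.02 m and angle between the z axis of each of stored_jar, jar, stored_carton, carton and the z axis of caddy, either way round below 0.25 rad and y of jar in the frame of caddy between -0.083 and 0.083 m and y of stored_carton in the frame of caddy between -0.083 and 0.083 m and y of carton in the frame of caddy between -0.083 and 0.083 m and ((x of stored_jar in the frame of caddy between 0.012 and 0.118 m and x of jar in the frame of caddy between 0.012 and 0.118 m and x of stored_carton in the frame of caddy between -0.118 and -0.012 m and x of carton in the frame of caddy between -0.118 and -0.012 m) or (x of stored_jar in the frame of caddy between -0.118 and -0.012 m and x of jar in the frame of caddy between -0.118 and -0.012 m and x of stored_carton in the frame of caddy between 0.012 and 0.118 m and x of carton in the frame of caddy between 0.012 and 0.118 m)) and contact force between the fingers and jar below 0.3 N and contact force between the fingers and carton below 0.3 N and height (world z) of caddy below 0.015 m), for 0.2 s.
At the end, for the whole second after the job is handed in: Held by the fingers: caddy underside 60 to 160 mm up, tilt under 0.1 rad, below 20 mm/s and 0.1 rad/s, clear of can, bottle and bowl; both jars in one bay, both cartons in the other, on its floor (within 14 mm), upright to 0.25 rad, not touched by the fingers (y of stored_jar in the frame of caddy between -0.083 and 0.083 m and z of each of stored_jar, jar, stored_carton, carton in the frame of caddy below 0.02 m and angle between the z axis of each of stored_jar, jar, stored_carton, carton and the z axis of caddy, either way round below 0.25 rad and y of jar in the frame of caddy between -0.083 and 0.083 m and y of stored_carton in the frame of caddy between -0.083 and 0.083 m and y of carton in the frame of caddy between -0.083 and 0.083 m and ((x of stored_jar in the frame of caddy between 0.012 and 0.118 m and x of jar in the frame of caddy between 0.012 and 0.118 m and x of stored_carton in the frame of caddy between -0.118 and -0.012 m and x of carton in the frame of caddy between -0.118 and -0.012 m) or (x of stored_jar in the frame of caddy between -0.118 and -0.012 m and x of jar in the frame of caddy between -0.118 and -0.012 m and x of stored_carton in the frame of caddy between 0.012 and 0.118 m and x of carton in the frame of caddy between 0.012 and 0.118 m)) and height (world z) of caddy between 0.06 and 0.16 m and angle between caddy's own z axis and vertical below 0.1 rad and linear speed of caddy below 0.02 m/s and angular speed of caddy below 0.1 rad/s and contact force between the fingers and caddy above 2 N and contact force between the fingers and jar below 0.3 N and contact force between the fingers and carton below 0.3 N and contact force between caddy and can below 0.3 N and contact force between caddy and bottle below 0.3 N and contact force between caddy and bowl below 0.3 N); the arm keeps its last pose, push and grip.
It fails at once if the food can is shifted more than 30 mm or tipped (distance of can from where it was at the start of the episode above 0.03 m or angle between can's own z axis and vertical above 0.35 rad).
It fails at once if the bottle is shifted more than 30 mm or tipped (distance of bottle from where it was at the start of the episode above 0.03 m or angle between bottle's own z axis and vertical above 0.35 rad).
It fails at once if the bowl is shifted more than 30 mm or tipped (distance of bowl from where it was at the start of the episode above 0.03 m or angle between bowl's own z axis and vertical above 0.35 rad).
It fails at once if the caddy tips more than 0.25 rad (angle between caddy's own z axis and vertical above 0.25 rad).
It also fails if it takes over 67 s, if anything falls off the work surface, if the arm or the gripper's body presses on something with over 40 N, if the wrist force passes 120 N, or if a joint passes its speed limit or range.

## Robot

A 6-joint arm with a two-finger parallel gripper is mounted at the origin on the work surface. World frame = base frame: x ahead of the robot, y to its left, z up, the work surface at z = 0. Lengths are in mm, angles in rad, forces in N, time in s.
With the tool pointing down it reaches from about 300 to 950 mm from the base axis. Payload 3.1 kg.
Tool frame: the origin (TCP) lies midway between the tips of the shut fingers; the grasp point (between the pads) lies 19 mm behind it (r.pinch_z is the distance from the TCP to the grasp point, in mm); z points along the fingers, y is the line along which they close (so a half turn about z gives the same grasp; the last joint's range is limited). The gripper opens to 85 mm and grips with 20 to 120 N. Pads are 22 mm wide; open, the fingers measure 114 mm over their backs; the gripper's body (76 mm by 85 mm) begins 54 mm behind the grasp point. The pads swing forward as they close: fully open they stand 13 mm farther back than shut.
Start: joints at [1.07, 0.308, 1.634, -0, 1.2, -0.07], TCP at [261.024, 567.889, 231.272] pointing down, gripper open.
Joint ranges: [-3.06, 3.06], [-0.79, 1.96], [0.05, 2.63], [-1.19, 4.34], [0.05, 2.64], [-2.94, 2.94]. Speed limits (rad/s): [2.79, 2.79, 3.14, 3.14, 3.14, 3.14].

## Interface

Orientations are given as a rotation vector (axis times angle).
In Python, from rig import r gives the robot as it stands. The module is installed in compiled form; this text tells all that it offers.
- The arm moves only by the tool send_rows, never from a script. Its argument "series" is a list of rows, each an object of numbers: "x", "y", "z": the shift along the tool's x, y, z in mm; "twist": the turn about the tool's z in rad. A call has 1 to 8 rows; each row shifts and turns the commanded pose from where the row before left it, along the tool's axes as they then stand; what a row does not reach is not made up. A row lasts 1/8 s, in which the tool goes at most 62.5 mm and 10.7 degrees, less where a joint would pass 70% of its speed; a pose out of reach is approached as far as the arm can. A call is refused whole if a number of a shift passes 62.5 or a number of a turn 0.188, either way. A call with a gripper value outside its range is refused whole. "hand" is the gripper's target within -1 to 1 (fully open at 1, half-way at 0, shut at -1), set as the call begins (left out, the last holds). The fingers move at their own pace and stop on an object; "grip_force" is the grip in N (left out, the last holds). Time passes only in rows, so rows that do not move let the fingers close. It gives the time, the measured TCP pose, the force, the opening and the grip force at its end, in the units of the state.
- r.sense(): the state, without advancing time (a new reading comes with each control period).
- r.get_image(name): name is "scene" or "side" or "wrist"; returns (picture, depth): 400x640x3 uint8, red, green, blue; 400x640 float32, mm along the optical axis (not along the pixel's ray), 0 where there is no reading.
- r.calibration(name): a dict with "mtx" (3x3 intrinsics, pixels), "R" (3x3) and "t" (3): a world point X has camera coordinates R X + t. Camera axes: x right, y down, z forward; pixel columns grow to the right and rows downward; lengths in mm; the calibration is good to about 2 mm. The wrist camera is an equidistant fisheye: a pixel r from the principal point sees the ray r / f radians off the axis. A picture is of the moment at which its call begins: read the wrist's pose just before it. calibration takes no time and is no camera call; for the wrist camera it gives the pose at the moment of the call.
- r.close_job(): hands the job in; it is judged then, once.
Trained networks look in the newest picture that a camera, given by its name, has taken for a name from the list of things; names that differ only in an ending like _2 or _b are one class to them, and where a whole thing is asked for, a point or a joint stands for the part that bears it (a point fixed in the world has none). Each returns a list of dicts, best first, with "conf" (0 to 1); they miss things now and then, are a little off and sometimes report something else, mostly with a low value. They report only what shows in the picture. A call takes as long as a camera call. They do not tell look-alikes from the thing itself.
- r.search_frame(camera, label): "uv" ([column, row] in pixels, amid what is visible of it).
The state is a dict: "clock": time; "qpos": joint angles; "joint_vel": joint speeds; "joint_torque": joint torques, N m; "tool_pos": TCP position; "eef_rot": TCP orientation; "force": force on the tool from outside, world axes, zero at the start; "wrist_torque": the same for the moment, N m; "grip_width": opening from 0.0 (shut) to 1.0 (fully open); "gripper_force": force on a finger pad.
Only numpy, scipy, OpenCV 4.12 (cv2) and the standard library are available. Lean on these libraries where they do the work, as an engineer would, in place of code of your own. Each camera call takes 0.05 s, during which the arm holds its last target. There are 200 camera calls.

## Working session

There is one attempt and no reset: what is moved stays moved. The work goes in short steps, Python scripts to look and compute and a tool call to move; the robot and the scene stay as the last step left them, time stands still between calls to the robot, and variables do not carry over. Pictures are saved under pics/ and viewed, at most 10 in all, crops included, and the job is handed in when it is done.

Besides the shell and the picture viewer there is one more tool, called after "Call:" as name(argument=value, ...) on one line, values as JSON. send_rows: Moves the arm, as the interface text tells. Its arguments: {"type":"object","properties":{"series":{"type":"array"},"hand":{"type":"number"},"grip_force":{"type":"number"}},"required":["series"]}

```bash
mkdir -p pics; cat > h.py <<'E'
from rig import r
import numpy as np, cv2
def pts(name,dep):
    c=r.calibration(name);K=np.array(c["mtx"]);R=np.array(c["R"]);t=np.array(c["t"])
    v,u=np.mgrid[:400,:640].astype(float)
    X=np.stack([(u-K[0,2])/K[0,0]*dep,(v-K[1,2])/K[1,1]*dep,dep],-1)
    W=(X-t)@R
    W[dep<=0]=np.nan
    return W
def save(n,im): cv2.imwrite("pics/"+n,im[:,:,::-1])
E
python3 - <<'E'
from h import *
print(r.sense())
for n in ["scene","side"]:
    im,d=r.get_image(n);np.savez(n,im=im,d=d,W=pts(n,d));save(n+".png",im)
    W=pts(n,d)
    for l in ["caddy","jar","carton","can","bottle","bowl"]:
        for q in r.search_frame(n,l)[:4]:
            u,v=np.round(q["uv"]).astype(int);print(n,l,u,v,round(q["conf"],2),W[min(v,399),min(u,639)].round())
E
```

```text
{'clock': 0.0, 'qpos': array([ 1.07027113e+00,  3.09017483e-01,  1.63518910e+00, -1.32223744e-06,
        1.19968703e+00, -6.97200370e-02]), 'joint_vel': array([0.00069649, 0.00114219, 0.00113113, 0.00148215, 0.00048898,
       0.001022  ]), 'joint_torque': array([-5.49649139e-04, -4.15235317e+01, -2.76672614e+01,  1.99735780e-05,
        9.92851885e-03,  1.02550408e-05]), 'tool_pos': array([260.64398424, 567.1562634 , 230.03808278]), 'eef_rot': array([-0.67134706, -3.06835898,  0.00346825]), 'force': array([-0.2042738 ,  0.11543997, -0.11625356]), 'wrist_torque': array([-0.02117651,  0.02626683, -0.03533902]), 'gripper_force': 0.0, 'grip_width': 0.9984860856206784}
scene caddy 378 220 0.97 [512. 149.   5.]
scene jar 378 221 0.57 [519. 156.   9.]
scene jar 223 194 0.55 [818. -59. 102.]
scene carton 316 151 0.63 [ 471. -140.   60.]
scene can 282 130 0.85 [ 478. -291.   68.]
scene can 316 152 0.55 [ 473. -138.   58.]
scene bottle 223 193 0.58 [818. -58. 106.]
scene bowl 507 265 0.62 [422. 451.  17.]
side caddy 289 190 0.58 [535.  94. 123.]
side jar 374 291 0.75 [ 634. -287.   73.]
side jar 341 277 0.7 [ 569. -218.   79.]
side carton 292 281 0.68 [ 441. -184.   85.]
side can 320 329 0.6 [ 454. -347.  106.]
side bottle 393 216 0.84 [ 784. -104.  111.]
side bottle 319 328 0.16 [ 453. -343.  105.]
side bowl 238 140 0.74 [476. 494.  17.]
```

View pics/scene.png

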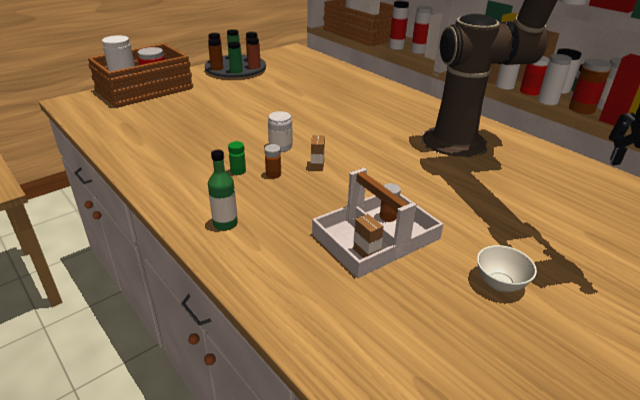

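View pics/side.png

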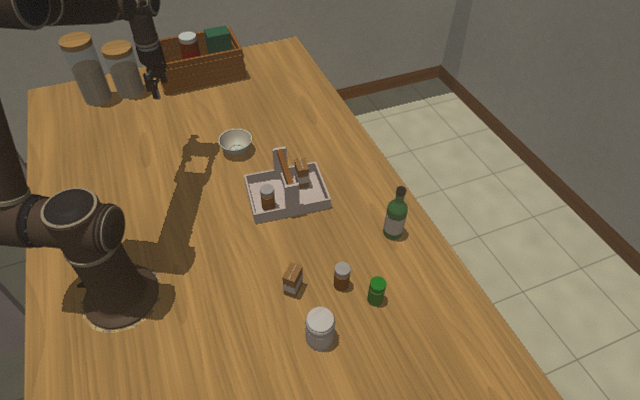

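The loose amber jar is at scene (273,161) / side (342,277), the green look-alike at side (377,291), and the carton at side (292,281). The stored jar (side 268,197) is in the near bay and the stored carton in the far bay. Next I fit poses from the depth.

```bash
python3 - <<'E'
from h import *
P=np.vstack([np.load(n+".npz")["W"].reshape(-1,3) for n in ["scene","side"]]);P=P[~np.isnan(P[:,0])]
A=[np.load(n+".npz")["W"].reshape(-1,3) for n in ["scene","side"]]
def sel(P,c,rad,z0,z1): return P[(np.hypot(P[:,0]-c[0],P[:,1]-c[1])<rad)&(P[:,2]>z0)&(P[:,2]<z1)]
def rect(q):
    b=cv2.minAreaRect(q[:,:2].astype(np.float32));return [np.round(x,1) for x in b],len(q)
for nm,c,rad,z in [("jar",(565,-218),45,(82,95)),("carton",(446,-165),55,(82,95)),("green",(634,-287),45,(80,100)),("can",(454,-320),70,(98,112)),("bottle",(810,-75),60,(20,90)),("bowl",(450,470),90,(45,62)),
  ("bar",(525,120),130,(134,146)),("rim",(525,120),220,(40,50)),("caddyall",(525,120),210,(15,40)),("storedtops",(525,120),130,(80,92))]:
    for a in A+[P]:
        q=sel(a,c,rad,*z); 
        if len(q)>3: print(nm,*rect(q))
    if nm=="storedtops":
        print(q[::6].round())
E
```

```text
jar [array([ 580.1, -197.5]), array([36. , 42.1]), np.float64(50.2)] 86
jar [array([ 580.7, -200.7]), array([43.5, 40.8]), np.float64(66.1)] 180
jar [array([ 580.5, -200.2]), array([44.1, 41.6]), np.float64(65.5)] 266
carton [array([ 454.1, -154.6]), array([58.8, 35.6]), np.float64(45.2)] 129
carton [array([ 450.7, -159.6]), array([56.4, 37.3]), np.float64(46.0)] 250
carton [array([ 452.8, -156.9]), array([63. , 37.7]), np.float64(46.7)] 379
green [array([ 651.7, -272.1]), array([43.8, 42.4]), np.float64(46.1)] 115
green [array([ 649.2, -277.2]), array([44.7, 41.5]), np.float64(44.3)] 204
green [array([ 650.5, -274.7]), array([50.2, 43.1]), np.float64(51.4)] 319
can [array([ 466.2, -318.1]), array([71.6, 63.5]), np.float64(53.2)] 190
can [array([ 464.3, -321.9]), array([66.4, 64.1]), np.float64(67.3)] 565
can [array([ 465.2, -320.2]), array([72.1, 66.7]), np.float64(75.1)] 755
bottle [array([815. , -68.4]), array([33.3, 60.6]), np.float64(65.9)] 618
bottle [array([ 796.1, -100.6]), array([33.9, 60.6]), np.float64(50.9)] 291
bottle [array([807. , -85.8]), array([71.2, 60.4]), np.float
[... 1387 characters left out ...]
491. 161.  92.]
 [568.  93.  86.]
 [556. 103.  86.]
 [487. 168.  91.]
 [565.  98.  84.]
 [487. 174.  91.]
 [566. 102.  84.]
 [488. 175.  89.]
 [486. 174.  85.]
 [603. 195.  92.]
 [614. 192.  90.]
 [604. 203.  92.]
 [612. 205.  91.]
 [627. 198.  91.]
 [606. 214.  91.]
 [606. 220.  91.]
 [603. 219.  82.]
 [601. 203.  88.]
 [623. 188.  90.]
 [612. 186.  91.]
 [634. 189.  80.]
 [616. 190.  81.]
 [601. 185.  83.]
 [478. 161.  89.]
 [482. 152.  91.]
 [465. 150.  91.]
 [478. 141.  90.]
 [492. 133.  88.]
 [475. 132.  91.]
 [464. 137.  87.]
 [482. 134.  82.]
 [469. 133.  83.]
 [553.  92.  91.]
 [543.  93.  90.]
 [564.  88.  87.]
 [540.  94.  86.]
 [557.  88.  85.]
 [537.  94.  82.]
 [527.  94.  82.]]
```

Call:
send_rows(series=[{"x": -29.8,"y": -36.2},{"x": -29.8,"y": -36.2},{"x": -29.8,"y": -36.2},{"x": -29.8,"y": -36.2},{"x": -29.8,"y": -36.2},{"x": -29.8,"y": -36.2},{"x": -29.8,"y": -36.2},{"x": -29.8,"y": -36.2}], hand=1, grip_force=30)

```text
invalid input
```

Call:
send_rows(series=[{"x": -29.8,"y": -36.2},{"x": -29.8,"y": -36.2},{"x": -29.8,"y": -36.2},{"x": -29.8,"y": -36.2},{"x": -29.8,"y": -36.2},{"x": -29.8,"y": -36.2},{"x": -29.8,"y": -36.2},{"x": -29.8,"y": -36.2}])

```text
invalid input
```

Call:
send_rows(series=[{"twist": 0.17},{"twist": 0.17},{"twist": 0.17},{"twist": 0.17},{"twist": 0.17},{"twist": 0.17},{"twist": 0.17},{"twist": 0.17}])

```text
invalid input
```

Call:
send_rows(series=[{"twist": 0.18},{"twist": 0.18},{"twist": 0.18},{},{},{}])

```text
invalid input
```

```bash
cat >> h.py <<'E'
from scipy.spatial.transform import Rotation as Ro
def go(x,y,z,yaw):
    s=r.sense();M=Ro.from_rotvec(s["eef_rot"]).as_matrix();p=s["tool_pos"]
    cy=np.degrees(np.arctan2(M[1,1],M[0,1]))
    print("t",round(s["clock"],2),"pos",p.round(1),"yaw",cy.round(1),"ztool",M[:,2].round(3),"w",round(s["grip_width"],3),"gf",s["gripper_force"],"F",s["force"].round(1),"q",s["qpos"].round(2))
    print("tool shift",(M.T@(np.array([x,y,z])-p)).round(1),"twist",np.radians((cy-yaw+180)%360-180).round(3))
E
python3 - <<'E'
from h import *
go(452,-157.5,36,-44)
im,d=r.get_image("wrist");save("w1.png",im)
E
```

```text
t 0.7 pos [261.  567.9 231.3] yaw 65.3 ztool [ 0.  0. -1.] w 1.002 gf 0.0 F [-0.6 -0.   0.3] q [ 1.07  0.31  1.63 -0.    1.2  -0.07]
tool shift [-476.4 -579.4  195.3] twist 1.908
```

View pics/w1.png

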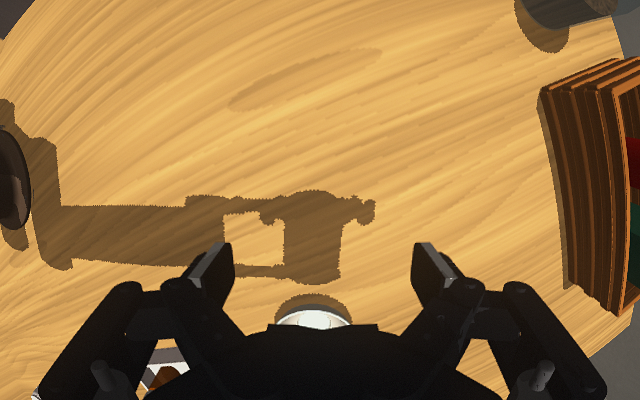

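The calls were refused, so the arm hasn't moved: the wrist view shows bare counter, with the bowl rim at (312,320). I'll retry with all four keys in each row.

Call:
send_rows(series=[{"x": -29.8,"y": -36.2,"z": 0,"twist": 0},{"x": -29.8,"y": -36.2,"z": 0,"twist": 0},{"x": -29.8,"y": -36.2,"z": 0,"twist": 0},{"x": -29.8,"y": -36.2,"z": 0,"twist": 0},{"x": -29.8,"y": -36.2,"z": 0,"twist": 0},{"x": -29.8,"y": -36.2,"z": 0,"twist": 0},{"x": -29.8,"y": -36.2,"z": 0,"twist": 0},{"x": -29.8,"y": -36.2,"z": 0,"twist": 0}], hand=1, grip_force=30)

```text
clock: 1.75
tool_pos: [357.1, 203.9, 231.7]
eef_rot: [0.67, 3.068, 0.001]
force: [0.8, -0.0, 0.1]
grip_width: 0.999
gripper_force: 0.0
```

Call:
send_rows(series=[{"x": -29.8,"y": -36.2,"z": 0,"twist": 0},{"x": -29.8,"y": -36.2,"z": 0,"twist": 0},{"x": -29.8,"y": -36.2,"z": 0,"twist": 0},{"x": -29.8,"y": -36.2,"z": 0,"twist": 0},{"x": -29.8,"y": -36.2,"z": 0,"twist": 0},{"x": -29.8,"y": -36.2,"z": 0,"twist": 0},{"x": -29.8,"y": -36.2,"z": 0,"twist": 0},{"x": -29.8,"y": -36.2,"z": 0,"twist": 0}])

```text
clock: 2.75
tool_pos: [452.7, -159.2, 231.6]
eef_rot: [0.672, 3.068, 0.0]
force: [0.3, -0.4, 0.1]
grip_width: 1.0
gripper_force: 0.0
```

Call:
send_rows(series=[{"x": 0,"y": 0,"z": 0,"twist": 0.17},{"x": 0,"y": 0,"z": 0,"twist": 0.17},{"x": 0,"y": 0,"z": 0,"twist": 0.17},{"x": 0,"y": 0,"z": 0,"twist": 0.17},{"x": 0,"y": 0,"z": 0,"twist": 0.17},{"x": 0,"y": 0,"z": 0,"twist": 0.17},{"x": 0,"y": 0,"z": 0,"twist": 0.17},{"x": 0,"y": 0,"z": 0,"twist": 0.17}])

```text
clock: 3.75
tool_pos: [452.4, -157.5, 231.5]
eef_rot: [2.457, 1.957, 0.0]
force: [0.8, 0.0, 0.1]
grip_width: 0.999
gripper_force: 0.0
```

Call:
send_rows(series=[{"x": 0,"y": 0,"z": 25,"twist": 0.18},{"x": 0,"y": 0,"z": 25,"twist": 0.18},{"x": 0,"y": 0,"z": 20,"twist": 0.18},{"x": 0,"y": 0,"z": 0,"twist": 0},{"x": 0,"y": 0,"z": 0,"twist": 0}])

```text
clock: 4.38
tool_pos: [453.0, -157.8, 162.1]
eef_rot: [2.884, 1.242, 0.001]
force: [-0.2, 0.2, 0.7]
grip_width: 1.004
gripper_force: 0.0
```

```bash
python3 - <<'E'
from h import *
go(452,-157.5,36,-44)
im,d=r.get_image("wrist");save("w2.png",im)
E
```

```text
t 4.38 pos [ 453.  -157.8  162.1] yaw -43.4 ztool [ 0.001 -0.001 -1.   ] w 1.004 gf 0.0 F [-0.2  0.2  0.7] q [-0.43  0.11  2.03 -0.    1.    0.33]
tool shift [ -0.5  -1.1 126.1] twist 0.01
```

View pics/w2.png

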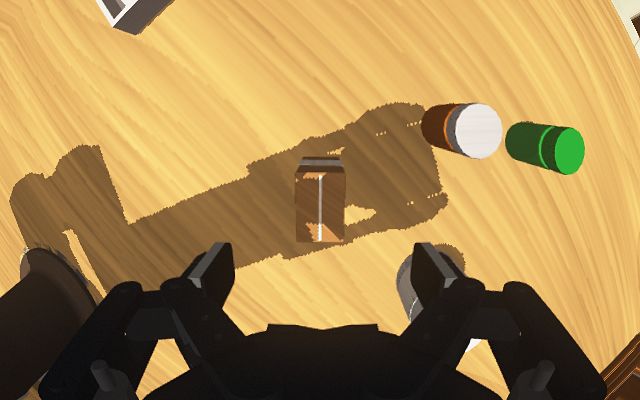

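The carton top sits at (320,205), centred between the fingers and aligned; the amber jar is at (470,130) and the green one at (560,150). Descending to grasp.

Call:
send_rows(series=[{"x": 0,"y": -1,"z": 25,"twist": 0.01},{"x": 0,"y": 0,"z": 30,"twist": 0},{"x": 0,"y": 0,"z": 30,"twist": 0},{"x": 0,"y": 0,"z": 26,"twist": 0},{"x": 0,"y": 0,"z": 15,"twist": 0},{"x": 0,"y": 0,"z": 0,"twist": 0}])

```text
clock: 5.18
tool_pos: [451.4, -156.7, 35.0]
eef_rot: [-2.892, -1.225, 0.001]
force: [0.8, -0.6, 0.5]
grip_width: 0.999
gripper_force: 0.0
```

Call:
send_rows(series=[{"x": 0,"y": 0,"z": 0,"twist": 0},{"x": 0,"y": 0,"z": 0,"twist": 0},{"x": 0,"y": 0,"z": 0,"twist": 0},{"x": 0,"y": 0,"z": 0,"twist": 0},{"x": 0,"y": 0,"z": 0,"twist": 0},{"x": 0,"y": 0,"z": 0,"twist": 0},{"x": 0,"y": 0,"z": 0,"twist": 0},{"x": 0,"y": 0,"z": 0,"twist": 0}], hand=-1, grip_force=30)

```text
clock: 6.18
tool_pos: [452.4, -157.1, 36.2]
eef_rot: [2.892, 1.224, 0.002]
force: [-1.3, 1.0, 6.9]
grip_width: 0.42
gripper_force: 32.3
```

Call:
send_rows(series=[{"x": 0,"y": 0,"z": -15,"twist": 0},{"x": 0,"y": 0,"z": -25,"twist": 0},{"x": 0,"y": 0,"z": -35,"twist": 0},{"x": 0,"y": 0,"z": -40,"twist": 0},{"x": 0,"y": 0,"z": -40,"twist": 0},{"x": 0,"y": 0,"z": -30,"twist": 0},{"x": 0,"y": 0,"z": -15,"twist": 0},{"x": 0,"y": 0,"z": 0,"twist": 0}])

```text
clock: 7.18
tool_pos: [452.1, -157.0, 236.2]
eef_rot: [2.892, 1.224, 0.002]
force: [-0.4, -0.2, -1.8]
grip_width: 0.415
gripper_force: 31.5
```

```bash
python3 - <<'E'
from h import *
a=np.radians(-6.7);c,s=np.cos(a),np.sin(a)
f=lambda x,y:(554+c*x-s*y,182+s*x+c*y)
x,y=f(66,-40);print("carton target",x,y);print("jar target",f(-68,42))
go(x,y,46,-96.7)
E
```

```text
carton target 614.8824333855669 134.5729053699046
jar target (np.float64(491.36456678955494), np.float64(231.64677740337106))
t 7.17 pos [ 452.1 -157.   236.2] yaw -44.1 ztool [ 0.002 -0.001 -1.   ] w 0.415 gf 31.510793566703796 F [-0.4 -0.2 -1.8] q [-0.43  0.02  1.96 -0.    1.16  0.34]
tool shift [322.5 -86.5 190.2] twist 0.918
```

Call:
send_rows(series=[{"x": 30,"y": -8,"z": 0,"twist": 0},{"x": 45,"y": -12,"z": 0,"twist": 0},{"x": 48,"y": -13,"z": 0,"twist": 0},{"x": 48,"y": -13,"z": 0,"twist": 0},{"x": 48,"y": -13,"z": 0,"twist": 0},{"x": 48,"y": -13,"z": 0,"twist": 0},{"x": 35,"y": -9,"z": 0,"twist": 0},{"x": 20.5,"y": -5.5,"z": 0,"twist": 0}])

```text
clock: 8.18
tool_pos: [613.3, 136.3, 232.6]
eef_rot: [-2.891, -1.226, 0.006]
force: [0.0, -0.7, -1.2]
grip_width: 0.415
gripper_force: 31.5
```

Call:
send_rows(series=[{"x": 0,"y": 0,"z": 0,"twist": 0.12},{"x": 0,"y": 0,"z": 0,"twist": 0.17},{"x": 0,"y": 0,"z": 0,"twist": 0.17},{"x": 0,"y": 0,"z": 0,"twist": 0.17},{"x": 0,"y": 0,"z": 0,"twist": 0.17},{"x": 0,"y": 0,"z": 0,"twist": 0.118},{"x": 0,"y": 0,"z": 0,"twist": 0},{"x": 0,"y": 0,"z": 0,"twist": 0}])

```text
clock: 9.18
tool_pos: [613.6, 134.5, 234.5]
eef_rot: [3.136, -0.182, -0.002]
force: [0.6, 0.9, -0.9]
grip_width: 0.417
gripper_force: 31.5
```

```bash
python3 - <<'E'
from h import *
go(614.9,134.6,46,-96.7)
im,d=r.get_image("wrist");save("w3.png",im)
E
```

```text
t 9.18 pos [613.6 134.5 234.5] yaw -96.6 ztool [-0.001 -0.    -1.   ] w 0.417 gf 31.522775888442993 F [ 0.6  0.9 -0.9] q [ 0.15  0.31  1.62 -0.    1.21  1.83]
tool shift [  1.6  -0.4 188.5] twist 0.001
```

View pics/w3.png

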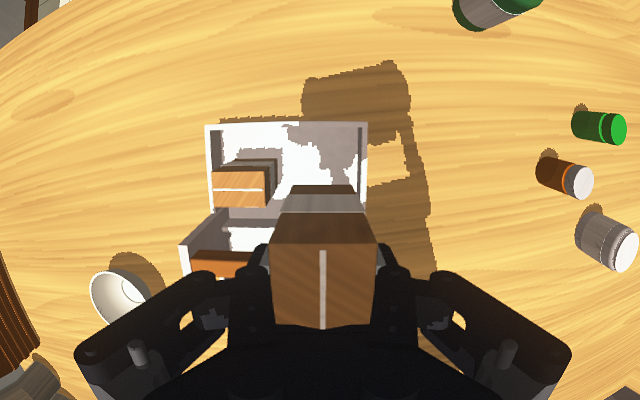

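The held carton at (322,270) is above the far bay, right of the stored carton at (240,188), and aligned with the caddy. Lowering it now.

Call:
send_rows(series=[{"x": 1.5,"y": 0,"z": 25,"twist": 0},{"x": 0,"y": 0,"z": 30,"twist": 0},{"x": 0,"y": 0,"z": 30,"twist": 0},{"x": 0,"y": 0,"z": 30,"twist": 0},{"x": 0,"y": 0,"z": 30,"twist": 0},{"x": 0,"y": 0,"z": 25,"twist": 0},{"x": 0,"y": 0,"z": 12,"twist": 0},{"x": 0,"y": 0,"z": 0,"twist": 0}])

```text
clock: 10.22
tool_pos: [614.9, 134.6, 52.4]
eef_rot: [3.136, -0.183, -0.003]
force: [0.1, -0.2, -0.6]
grip_width: 0.419
gripper_force: 31.5
```

Call:
send_rows(series=[{"x": 0,"y": 0,"z": 3,"twist": 0},{"x": 0,"y": 0,"z": 3,"twist": 0},{"x": 0,"y": 0,"z": 3,"twist": 0},{"x": 0,"y": 0,"z": 0,"twist": 0},{"x": 0,"y": 0,"z": 0,"twist": 0}])

```text
clock: 10.85
tool_pos: [615.6, 134.8, 44.4]
eef_rot: [-3.136, 0.184, -0.0]
force: [-0.2, 0.6, -0.4]
grip_width: 0.419
gripper_force: 31.5
```

```bash
python3 - <<'E'
from h import *
go(614.9,134.6,42.5,-96.7)
E
```

```text
t 10.85 pos [615.6 134.8  44.4] yaw -96.7 ztool [ 0.  0. -1.] w 0.419 gf 31.533549427986145 F [-0.2  0.6 -0.4] q [ 0.15  0.54  1.73 -0.    0.87  1.83]
tool shift [-0.7  0.2  1.9] twist -0.0
```

Call:
send_rows(series=[{"x": 0,"y": 0,"z": 1.5,"twist": 0},{"x": 0,"y": 0,"z": 0,"twist": 0}])

```text
clock: 11.1
tool_pos: [615.4, 134.7, 42.6]
eef_rot: [3.136, -0.184, -0.0]
force: [1.1, -0.7, -0.2]
grip_width: 0.415
gripper_force: 31.5
```

Call:
send_rows(series=[{"x": 0,"y": 0,"z": 0,"twist": 0},{"x": 0,"y": 0,"z": 0,"twist": 0},{"x": 0,"y": 0,"z": 0,"twist": 0},{"x": 0,"y": 0,"z": 0,"twist": 0}], hand=0.2)

```text
clock: 11.6
tool_pos: [615.7, 134.7, 42.9]
eef_rot: [-3.136, 0.184, -0.0]
force: [0.3, -0.7, 0.1]
grip_width: 0.6
gripper_force: 0.0
```

Call:
send_rows(series=[{"x": 0,"y": 0,"z": -10,"twist": 0},{"x": 0,"y": 0,"z": -20,"twist": 0},{"x": 0,"y": 0,"z": -30,"twist": 0},{"x": 0,"y": 0,"z": -35,"twist": 0},{"x": 0,"y": 0,"z": -35,"twist": 0},{"x": 0,"y": 0,"z": -35,"twist": 0},{"x": 0,"y": 0,"z": -30,"twist": 0},{"x": 0,"y": 0,"z": 0,"twist": 0}])

```text
clock: 12.6
tool_pos: [618.2, 135.2, 243.3]
eef_rot: [-3.134, 0.184, -0.015]
force: [0.3, 0.9, 0.3]
grip_width: 0.6
gripper_force: 0.0
```

```bash
python3 - <<'E'
from h import *
go(580.4,-200,150,-45)
E
```

```text
t 12.6 pos [618.2 135.2 243.3] yaw -96.7 ztool [ 0.009  0.001 -1.   ] w 0.6 gf 0.0 F [0.3 0.9 0.3] q [0.15 0.31 1.61 0.   1.21 1.83]
tool shift [  0.7 337.6  92.5] twist -0.903
```

Call:
send_rows(series=[{"x": 0,"y": 30,"z": 0,"twist": 0},{"x": 0,"y": 50,"z": 0,"twist": 0},{"x": 0,"y": 50,"z": 0,"twist": 0},{"x": 0,"y": 50,"z": 0,"twist": 0},{"x": 0,"y": 50,"z": 0,"twist": 0},{"x": 0,"y": 50,"z": 30,"twist": 0},{"x": 0,"y": 37.5,"z": 30,"twist": 0},{"x": 0,"y": 20,"z": 20,"twist": 0}], hand=1)

```text
clock: 13.6
tool_pos: [574.3, -201.6, 155.5]
eef_rot: [-3.135, 0.187, 0.005]
force: [0.5, 0.3, -0.4]
grip_width: 1.001
gripper_force: 0.0
```

Call:
send_rows(series=[{"x": 0,"y": 0,"z": 0,"twist": 0},{"x": 0,"y": 0,"z": 0,"twist": 0}])

```text
clock: 13.85
tool_pos: [576.9, -199.4, 158.5]
eef_rot: [-3.136, 0.183, -0.002]
force: [0.7, -0.7, 0.1]
grip_width: 0.998
gripper_force: 0.0
```

```bash
python3 - <<'E'
from h import *
go(580.4,-200,36,-96.7)
im,d=r.get_image("wrist");save("w4.png",im)
E
```

```text
t 13.85 pos [ 576.9 -199.4  158.5] yaw -96.7 ztool [ 0.001  0.    -1.   ] w 0.998 gf 0.0 F [ 0.7 -0.7  0.1] q [-0.4   0.36  1.73  0.    1.06  1.28]
tool shift [  3.5   0.3 122.5] twist 0.0
```

View pics/w4.png

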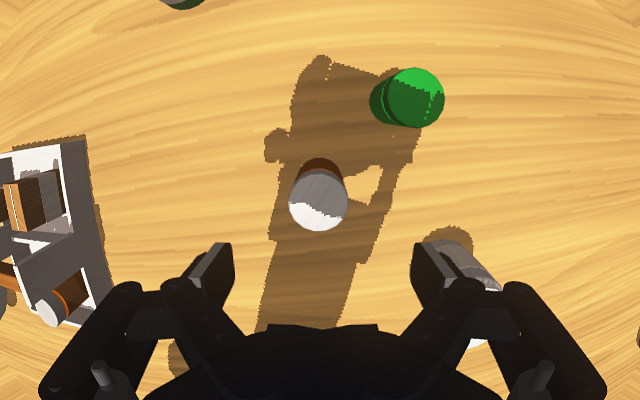

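The jar lid at (318,202) is centred between the fingers and clear of the green look-alike at (413,97). Grasping it.

Call:
send_rows(series=[{"x": 3.5,"y": 0,"z": 25,"twist": 0},{"x": 0,"y": 0,"z": 30,"twist": 0},{"x": 0,"y": 0,"z": 30,"twist": 0},{"x": 0,"y": 0,"z": 25,"twist": 0},{"x": 0,"y": 0,"z": 12.5,"twist": 0},{"x": 0,"y": 0,"z": 0,"twist": 0}])

```text
clock: 14.65
tool_pos: [579.8, -199.9, 35.3]
eef_rot: [-3.136, 0.182, 0.001]
force: [-0.5, -0.5, 0.3]
grip_width: 1.001
gripper_force: 0.0
```

Call:
send_rows(series=[{"x": 0,"y": 0,"z": 0,"twist": 0},{"x": 0,"y": 0,"z": 0,"twist": 0},{"x": 0,"y": 0,"z": 0,"twist": 0},{"x": 0,"y": 0,"z": 0,"twist": 0},{"x": 0,"y": 0,"z": 0,"twist": 0},{"x": 0,"y": 0,"z": 0,"twist": 0},{"x": 0,"y": 0,"z": 0,"twist": 0}], hand=-1, grip_force=35)

```text
clock: 15.52
tool_pos: [580.8, -201.2, 36.7]
eef_rot: [3.136, -0.184, 0.004]
force: [-0.1, 0.8, 6.1]
grip_width: 0.507
gripper_force: 35.8
```

Call:
send_rows(series=[{"x": 0,"y": 0,"z": -15,"twist": 0},{"x": 0,"y": 0,"z": -25,"twist": 0},{"x": 0,"y": 0,"z": -35,"twist": 0},{"x": 0,"y": 0,"z": -40,"twist": 0},{"x": 0,"y": 0,"z": -40,"twist": 0},{"x": 0,"y": 0,"z": -30,"twist": 0},{"x": 0,"y": 0,"z": -15,"twist": 0},{"x": 0,"y": 0,"z": 0,"twist": 0}])

```text
clock: 16.52
tool_pos: [579.9, -201.1, 236.3]
eef_rot: [3.135, -0.184, 0.003]
force: [-0.1, 0.5, -0.6]
grip_width: 0.506
gripper_force: 35.8
```

```bash
python3 - <<'E'
from h import *
go(491.4,231.6,236,-96.7)
E
```

```text
t 16.52 pos [ 579.9 -201.1  236.3] yaw -96.7 ztool [ 0.002 -0.001 -1.   ] w 0.506 gf 35.82690238952637 F [-0.1  0.5 -0.6] q [-0.4   0.28  1.66 -0.    1.2   1.28]
tool shift [-1.385e+02 -4.194e+02 -3.000e-01] twist -0.0
```

Call:
send_rows(series=[{"x": -10,"y": -30,"z": 0,"twist": 0},{"x": -15,"y": -45,"z": 0,"twist": 0},{"x": -16,"y": -48,"z": 0,"twist": 0},{"x": -16,"y": -48,"z": 0,"twist": 0},{"x": -16,"y": -48,"z": 0,"twist": 0},{"x": -16,"y": -48,"z": 0,"twist": 0},{"x": -16,"y": -48,"z": 0,"twist": 0},{"x": -16,"y": -48,"z": 0,"twist": 0}])

```text
clock: 17.52
tool_pos: [499.9, 174.9, 233.0]
eef_rot: [3.135, -0.184, -0.006]
force: [0.8, 0.1, -1.0]
grip_width: 0.508
gripper_force: 36.0
```

Call:
send_rows(series=[{"x": -10,"y": -30,"z": 0,"twist": 0},{"x": -7.5,"y": -26.4,"z": 0,"twist": 0},{"x": 0,"y": 0,"z": 0,"twist": 0},{"x": 0,"y": 0,"z": 0,"twist": 0}])

```text
clock: 18.02
tool_pos: [490.2, 231.0, 233.7]
eef_rot: [3.134, -0.183, -0.004]
force: [0.1, -0.6, -1.6]
grip_width: 0.507
gripper_force: 36.1
```

```bash
python3 - <<'E'
from h import *
go(491.4,231.6,42.5,-96.7)
im,d=r.get_image("wrist");save("w5.png",im)
E
```

```text
t 18.02 pos [490.2 231.  233.7] yaw -96.7 ztool [-0.003 -0.002 -1.   ] w 0.507 gf 36.07732951641083 F [ 0.1 -0.6 -1.6] q [ 0.36  0.15  1.83 -0.    1.17  2.05]
tool shift [  1.5  -1.1 191.2] twist -0.0
```

View pics/w5.png

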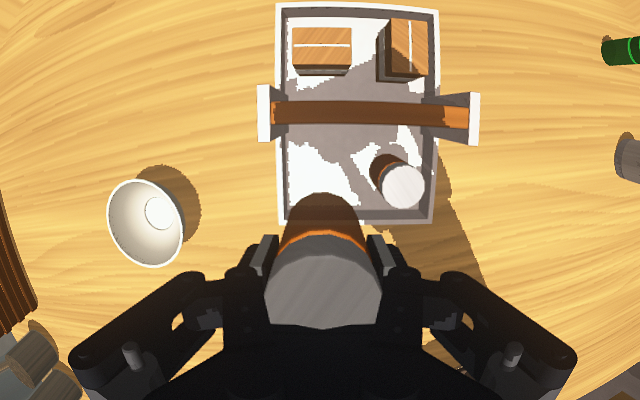

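Both cartons stand in the far bay (321,50 and 405,48). The stored jar is at (403,185), and the held jar is above the free left part of the near bay. Lowering it.

Call:
send_rows(series=[{"x": 1.5,"y": 0,"z": 25,"twist": 0},{"x": 0,"y": 0,"z": 30,"twist": 0},{"x": 0,"y": 0,"z": 30,"twist": 0},{"x": 0,"y": 0,"z": 30,"twist": 0},{"x": 0,"y": 0,"z": 30,"twist": 0},{"x": 0,"y": 0,"z": 25,"twist": 0},{"x": 0,"y": 0,"z": 10,"twist": 0},{"x": 0,"y": 0,"z": 0,"twist": 0}])

```text
clock: 19.08
tool_pos: [492.3, 230.9, 54.8]
eef_rot: [3.135, -0.186, -0.002]
force: [-0.5, 0.2, -0.9]
grip_width: 0.506
gripper_force: 36.1
```

Call:
send_rows(series=[{"x": 0,"y": 0,"z": 3,"twist": 0},{"x": 0,"y": 0,"z": 3,"twist": 0},{"x": 0,"y": 0,"z": 3,"twist": 0},{"x": 0,"y": 0,"z": 2,"twist": 0},{"x": 0,"y": 0,"z": 0,"twist": 0},{"x": 0,"y": 0,"z": 0,"twist": 0}])

```text
clock: 19.82
tool_pos: [492.6, 231.7, 44.3]
eef_rot: [3.136, -0.184, 0.0]
force: [-0.7, 0.1, -1.6]
grip_width: 0.505
gripper_force: 36.1
```

```bash
python3 - <<'E'
from h import *
go(491.4,231.6,42.5,-96.7)
E
```

```text
t 19.82 pos [492.6 231.7  44.3] yaw -96.7 ztool [ 0. -0. -1.] w 0.505 gf 36.06029212474823 F [-0.7  0.1 -1.6] q [ 0.36  0.41  1.94 -0.    0.8   2.05]
tool shift [-1.1  0.3  1.8] twist -0.0
```

Call:
send_rows(series=[{"x": 0,"y": 0,"z": 1.5,"twist": 0},{"x": 0,"y": 0,"z": 0,"twist": 0}])

```text
clock: 20.08
tool_pos: [492.6, 231.7, 42.8]
eef_rot: [-3.136, 0.184, -0.0]
force: [0.4, 0.3, -1.0]
grip_width: 0.514
gripper_force: 36.1
```

Call:
send_rows(series=[{"x": 0,"y": 0,"z": 0,"twist": 0},{"x": 0,"y": 0,"z": 0,"twist": 0},{"x": 0,"y": 0,"z": 0,"twist": 0},{"x": 0,"y": 0,"z": 0,"twist": 0}], hand=0.32)

```text
clock: 20.58
tool_pos: [492.7, 231.8, 42.9]
eef_rot: [-3.136, 0.184, -0.0]
force: [-0.1, -0.2, 0.6]
grip_width: 0.661
gripper_force: 0.2
```

Call:
send_rows(series=[{"x": 0,"y": 0,"z": -10,"twist": 0},{"x": 0,"y": 0,"z": -25,"twist": 0},{"x": 0,"y": 0,"z": -40,"twist": 0},{"x": 0,"y": 0,"z": -45,"twist": 0},{"x": 0,"y": 0,"z": -45,"twist": 0},{"x": 0,"y": 0,"z": -40,"twist": 0},{"x": 0,"y": 0,"z": -15,"twist": 0},{"x": 0,"y": 0,"z": 0,"twist": 0}])

```text
clock: 21.58
tool_pos: [493.0, 231.8, 263.7]
eef_rot: [-3.135, 0.184, -0.003]
force: [0.8, 0.6, -0.6]
grip_width: 0.664
gripper_force: 0.0
```

Call:
send_rows(series=[{"x": 0,"y": 0,"z": 0,"twist": -0.17},{"x": 0,"y": 0,"z": 0,"twist": -0.18},{"x": 0,"y": 0,"z": 0,"twist": -0.18},{"x": 0,"y": 0,"z": 0,"twist": -0.18},{"x": 0,"y": 0,"z": 0,"twist": -0.18},{"x": 0,"y": 0,"z": 0,"twist": -0.18},{"x": 0,"y": 0,"z": 0,"twist": -0.18},{"x": 0,"y": 0,"z": 0,"twist": -0.18}], hand=1)

```text
clock: 22.58
tool_pos: [490.9, 231.0, 259.5]
eef_rot: [-2.482, -1.924, 0.009]
force: [-0.5, -0.3, -0.3]
grip_width: 1.0
gripper_force: 0.0
```

```bash
python3 - <<'E'
from h import *
im,d=r.get_image("side");W=pts("side",d).reshape(-1,3);im2,d2=r.get_image("scene");W2=pts("scene",d2).reshape(-1,3)
save("s2.png",np.vstack([im[80:260,150:450],im2[140:320,250:550]]))
def sel(P,c,rad,z0,z1): return P[(np.hypot(P[:,0]-c[0],P[:,1]-c[1])<rad)&(P[:,2]>z0)&(P[:,2]<z1)]
for P in [W,W2]:
    q=sel(P,(554,182),170,40,50)
    b=cv2.minAreaRect(q[:,:2].astype(np.float32));print(b)
    q=sel(P,(554,182),110,132,146); print(cv2.minAreaRect(q[:,:2].astype(np.float32)),q[:,2].mean())
    q=sel(P,(554,182),60,134,146); m=q[:,:2].mean(0);print("bar mid strip",m,np.degrees(np.arctan2(*np.linalg.svd(q[:,:2]-m,full_matrices=False)[2][0][::-1])))
go(554,182,190,-6.7)
E
```

```text
((553.5810546875, 180.2017822265625), (187.539794921875, 250.58749389648438), 83.69400024414062)
((553.328125, 182.9683380126953), (190.80172729492188, 44.941287994384766), 83.79177856445312) 138.8643336130034
bar mid strip [552.97436443 179.28789497] -97.09210902083079
((554.8345336914062, 183.43344116210938), (185.67977905273438, 253.35980224609375), 83.58946990966797)
((555.036376953125, 183.62713623046875), (184.67645263671875, 46.832969665527344), 83.27235412597656) 137.16665660334127
bar mid strip [556.56226286 183.51916924] 83.6982931642571
t 22.68 pos [491.  231.1 259.8] yaw -14.8 ztool [-0.005 -0.002 -1.   ] w 1.008 gf 0.0 F [-0.6 -0.7  0.2] q [ 0.36  0.13  1.8  -0.    1.23  0.62]
tool shift [-31.2  73.7  69.6] twist -0.141
```

View pics/s2.png

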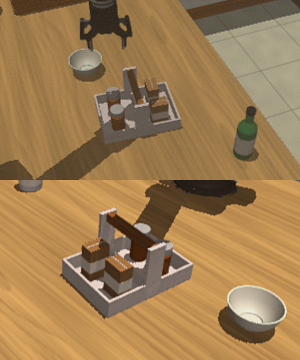

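All four items stand upright in the correct bays, and the caddy hasn't shifted: centre (554,182), yaw about -6.4°. Going for the bar.

Call:
send_rows(series=[{"x": -6.2,"y": 14.7,"z": 5,"twist": 0},{"x": -8,"y": 20,"z": 15,"twist": 0},{"x": -9,"y": 21,"z": 20,"twist": 0},{"x": -8,"y": 18,"z": 20,"twist": 0},{"x": 0,"y": 0,"z": 10,"twist": -0.146},{"x": 0,"y": 0,"z": 0,"twist": 0},{"x": 0,"y": 0,"z": 0,"twist": 0},{"x": 0,"y": 0,"z": 0,"twist": 0}])

```text
clock: 23.68
tool_pos: [556.4, 182.8, 193.3]
eef_rot: [2.343, 2.092, 0.002]
force: [0.7, -0.4, 0.7]
grip_width: 1.001
gripper_force: 0.0
```

```bash
python3 - <<'E'
from h import *
go(554.3,182,107,-6.4)
im,d=r.get_image("wrist");save("w6.png",im)
E
```

```text
t 23.68 pos [556.4 182.8 193.3] yaw -6.5 ztool [ 0.001  0.    -1.   ] w 1.001 gf 0.0 F [ 0.7 -0.4  0.7] q [ 0.24  0.27  1.76 -0.    1.11  0.36]
tool shift [-1.  -2.1 86.3] twist -0.002
```

View pics/w6.png

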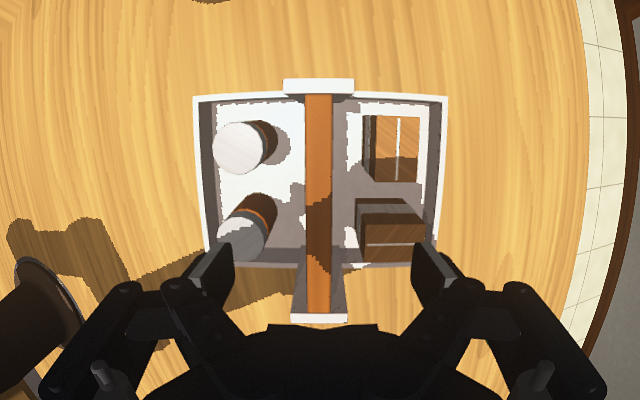

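The bar is at column 318, centred between the fingers and parallel to the pads. Descending to grip it.

Call:
send_rows(series=[{"x": -1,"y": -2,"z": 15,"twist": 0},{"x": 0,"y": 0,"z": 20,"twist": 0},{"x": 0,"y": 0,"z": 20,"twist": 0},{"x": 0,"y": 0,"z": 20,"twist": 0},{"x": 0,"y": 0,"z": 11,"twist": 0},{"x": 0,"y": 0,"z": 0,"twist": 0},{"x": 0,"y": 0,"z": 0,"twist": 0}])

```text
clock: 24.6
tool_pos: [554.4, 182.1, 107.4]
eef_rot: [2.342, 2.093, 0.002]
force: [-0.1, 0.0, 0.0]
grip_width: 1.001
gripper_force: 0.0
```

Call:
send_rows(series=[{"x": 0,"y": 0,"z": 0,"twist": 0},{"x": 0,"y": 0,"z": 0,"twist": 0},{"x": 0,"y": 0,"z": 0,"twist": 0},{"x": 0,"y": 0,"z": 0,"twist": 0},{"x": 0,"y": 0,"z": 0,"twist": 0},{"x": 0,"y": 0,"z": 0,"twist": 0},{"x": 0,"y": 0,"z": 0,"twist": 0},{"x": 0,"y": 0,"z": 0,"twist": 0}], hand=-1, grip_force=90)

```text
clock: 25.6
tool_pos: [553.9, 182.0, 107.2]
eef_rot: [2.342, 2.094, 0.0]
force: [-2.5, -0.3, 5.3]
grip_width: 0.195
gripper_force: 89.4
```

```bash
python3 - <<'E'
from h import *
go(554.3,182,207,-6.4)
E
```

```text
t 25.6 pos [553.9 182.  107.2] yaw -6.4 ztool [ 0.  0. -1.] w 0.195 gf 89.41588997840881 F [-2.5 -0.3  5.3] q [0.24 0.37 1.82 0.   0.94 0.35]
tool shift [  0.    0.4 -99.8] twist -0.0
```

Call:
send_rows(series=[{"x": 0,"y": 0,"z": -2,"twist": 0},{"x": 0,"y": 0,"z": -4,"twist": 0},{"x": 0,"y": 0,"z": -6,"twist": 0},{"x": 0,"y": 0,"z": -8,"twist": 0},{"x": 0,"y": 0,"z": -8,"twist": 0},{"x": 0,"y": 0,"z": -8,"twist": 0},{"x": 0,"y": 0,"z": -8,"twist": 0},{"x": 0,"y": 0,"z": -8,"twist": 0}])

```text
clock: 26.6
tool_pos: [553.8, 182.0, 159.5]
eef_rot: [2.342, 2.094, 0.0]
force: [0.5, -0.6, -7.7]
grip_width: 0.197
gripper_force: 87.9
```

Call:
send_rows(series=[{"x": 0,"y": 0,"z": -8,"twist": 0},{"x": 0,"y": 0,"z": -8,"twist": 0},{"x": 0,"y": 0,"z": -8,"twist": 0},{"x": 0,"y": 0,"z": -8,"twist": 0},{"x": 0,"y": 0,"z": -8,"twist": 0},{"x": 0,"y": 0,"z": -6,"twist": 0},{"x": 0,"y": 0,"z": -4,"twist": 0},{"x": 0,"y": 0,"z": -2,"twist": 0}])

```text
clock: 27.6
tool_pos: [553.8, 182.0, 211.0]
eef_rot: [2.342, 2.094, 0.0]
force: [-0.6, 0.1, -7.7]
grip_width: 0.196
gripper_force: 87.9
```

Call:
send_rows(series=[{"x": 0,"y": 0,"z": 0,"twist": 0},{"x": 0,"y": 0,"z": 0,"twist": 0},{"x": 0,"y": 0,"z": 0,"twist": 0},{"x": 0,"y": 0,"z": 0,"twist": 0},{"x": 0,"y": 0,"z": 0,"twist": 0},{"x": 0,"y": 0,"z": 0,"twist": 0},{"x": 0,"y": 0,"z": 0,"twist": 0},{"x": 0,"y": 0,"z": 0,"twist": 0}])

```text
clock: 28.6
tool_pos: [553.8, 182.0, 210.8]
eef_rot: [2.342, 2.094, 0.0]
force: [1.6, -1.0, -8.8]
grip_width: 0.197
gripper_force: 87.9
```

```bash
python3 - <<'E'
from h import *
go(554.3,182,207,-6.4)
a=np.radians(-6.4);c,s=np.cos(a),np.sin(a);C=[]
for n in ["scene","side"]:
    im,d=r.get_image(n);W=pts(n,d).reshape(-1,3);save("e_"+n+".png",im)
    W=W[~np.isnan(W[:,0])]
    x=c*(W[:,0]-554)+s*(W[:,1]-182);y=-s*(W[:,0]-554)+c*(W[:,1]-182)
    C.append(np.c_[x,y,W[:,2]])
    m=(W[:,2]>130)&(W[:,2]<157)&(abs(y)<92)&(abs(x)<127)&((abs(x)>119)|((abs(y)>85)&(abs(x)>25)))
    q=C[-1][m];q=q[q[:,2]>143]
    A=np.c_[q[:,:2],np.ones(len(q))];print(n,np.linalg.lstsq(A,q[:,2],rcond=None)[0].round(3),len(q))
i1=cv2.imread("pics/e_side.png")[60:240,180:420];i2=cv2.imread("pics/e_scene.png")[120:300,270:510]
cv2.imwrite("pics/e.png",cv2.resize(np.hstack([i1,i2]),None,fx=1.66,fy=1.66))
E
```

```text
t 28.6 pos [553.8 182.  210.8] yaw -6.4 ztool [ 0.  0. -1.] w 0.197 gf 87.94512391090393 F [ 1.6 -1.  -8.8] q [0.24 0.25 1.75 0.   1.14 0.35]
tool shift [0.1 0.5 3.8] twist -0.0
scene [1.00000e-03 1.00000e-03 1.46107e+02] 468
side [-1.00000e-03 -1.00000e-03  1.47709e+02] 308
```

View pics/e.png

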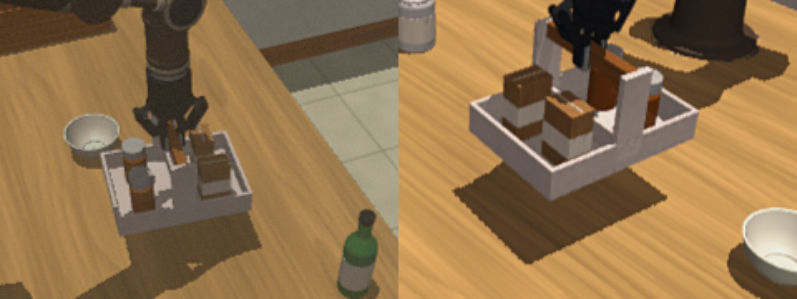

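The caddy hangs level, about 102 mm up, with all four items upright in their bays: jars left and cartons right of the bar in the side crop at (133,180) and (205,165). Handing in.

```bash
python3 -c "
from rig import r
print(r.close_job())"
```

```text
the job is handed in; nothing more can be done
None
```

The loose jar and carton are upright in their matching bays, and I handed the job in with the arm holding the caddy steady and level by its bar, about 10 cm up. The hand-in returned no verdict.

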